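# Open the square preserve jar in the one-handed jar holder

### The job

Open the square glass jar one-handed: stand it, lid still screwed on, all the way down in the square pocket of the jar holder so that it cannot spin, then unscrew the tight lid anticlockwise until its lugs let go of the threads. Lift the lid off and finish still holding it in the gripper, level and free of the jar, directly above the mouth with its lower edge one to four centimetres over the glass and the jar still fully down in the holder. Do not disturb the bowl, the mug or the round jar.

Things in the scene. Friction and masses are not known exactly. Their poses are not given: they have to be found in the camera images.
- jar: Square clear-glass jar of dark red-brown preserve, loose on the table, about 0.4 kg. Body 62 x 62 mm in plan (corner radius 11 mm; heel tapers to 54 mm over the lowest 7 mm), straight up to 71 mm, then a shoulder to a round 39 mm neck that starts at 84 mm; rim at 106 mm. Origin: centre of its underside; z up; x, y square to its flat sides. On the bare table it just turns along with its lid.
- jar_mouth (a point): Centre of the jar's mouth, level with the glass rim, 106 mm above the jar's underside; axes as the jar's. Round the neck run three threads (sloping ramps), 58 degrees each, with gaps between them.
- lid: Plain round steel twist-off lid on the jar, 58 mm diameter, 20 mm high, 50 g, loose. Origin: centre of its open lower edge; z up along its axis. At the start it is tight: origin 90.5 mm above the jar's underside, x axis parallel to the jar's. Three lugs inside its lower edge sit under the jar's threads and a sprung seal presses the rim with 15 N: turning takes 0.2 to 0.6 N m.
- lid_top (a point): Centre of the lid's top, 20 mm above its lower edge. The lid opens anticlockwise seen from above: about 0.96 rad relative to the jar frees the lugs and it then lifts off; not before, though the jar can be carried by it. Lugs stay clear of the threads from 1.0 to 1.7 rad; at about 1.8 they meet the next threads if the lid is still down.
- holder: Grey plastic one-handed jar holder, held fast to the table by four black suction feet (they reach 80 mm from its centre). Block 104 x 104 mm, 40 mm high, with one square pocket 66 x 66 mm, 30 mm deep, its mouth chamfered 5 mm. Origin: centre of its underside, on the table; z up; x, y square to the pocket's walls.
- pocket (a point): Centre of the pocket's floor in the holder, 10 mm above the table; axes as the holder's. The jar fits with 2 mm to spare each side, in any quarter turn, and can twist about 0.09 rad before its corners bind.
- bowl: Bystander: stoneware bowl, 164 mm across, 55 mm high. Origin: centre of its underside.
- mug: Bystander: white mug with a handle, 78 x 116 mm, 97 mm high. Origin: centre of its underside.
- round_jar: Bystander: round closed jar with its own wide screw lid, 65 mm across, 100 mm high; not the one to open. Origin: centre of its underside.

How it is judged:
On the way, in this order (a step that is already met when the one before it is completed fails the run):
1. the jar stands fully down in the holder's pocket with the lid still screwed on (horizontal distance between jar and pocket below 0.006 m and z of jar in the frame of pocket below 0.004 m and angle between jar's own z axis and vertical below 0.08 rad and z of lid in the frame of jar_mouth below -0.0125 m and angle between the x axis of lid and the x axis of jar, either way round below 0.3 rad), for 0.1 s.
2. with the jar still down in the pocket, the lid has been turned on the jar to the end of its threads (horizontal distance between jar and pocket below 0.006 m and z of jar in the frame of pocket below 0.004 m and angle between jar's own z axis and vertical below 0.08 rad and z of lid in the frame of jar_mouth below -0.008 m and angle between the x axis of lid and the x axis of jar, either way round above 0.85 rad).
At the end, for the whole second after the job is handed in: The jar stands upright and fully down in the pocket (underside within 4 mm of its floor); the lid is held in the fingers, still, level within about 10 degrees, its lower edge 7 to 45 mm above the jar's rim and its axis within 15 mm of the mouth's, touching the jar nowhere (horizontal distance between jar and pocket below 0.006 m and z of jar in the frame of pocket below 0.004 m and angle between jar's own z axis and vertical below 0.08 rad and z of lid in the frame of jar_mouth between 0.007 and 0.045 m and horizontal distance between lid and jar_mouth below 0.015 m and angle between lid's own z axis and vertical below 0.17 rad and contact force between the fingers and lid above 1 N and contact force between each of lid, the arm and jar below 0.05 N and linear speed of each of lid, jar below 0.03 m/s); the arm keeps its last pose, push and grip.
It fails at once if the bowl is pushed more than 25 mm (distance of bowl from where it was at the start of the episode above 0.025 m).
It fails at once if the mug is pushed more than 25 mm (distance of mug from where it was at the start of the episode above 0.025 m).
It fails at once if the round jar is pushed more than 25 mm (distance of round_jar from where it was at the start of the episode above 0.025 m).
It also fails if it takes over 45 s, if anything falls off the work surface, if the arm or the gripper's body presses on something with over 40 N, if the wrist force passes 120 N, or if a joint passes its speed limit or range.

### The arm

A 6-joint arm with a two-finger parallel gripper is mounted at the origin on the work surface; the furniture and walls round the work are solid. World frame = base frame: x ahead of the robot, y to its left, z up, the work surface at z = 0. Lengths are in m, angles in rad, forces in N, time in s.
With the tool pointing down it reaches from about 0.375 to 0.9 m from the base axis. Payload 3.1 kg.
Tool frame: the origin (TCP) lies between the finger pads; the fingertips stand 8 mm ahead of it and the grasp point (between the pads) lies 11 mm behind it; z points along the fingers, y is the line along which they close (so a half turn about z gives the same grasp; the last joint's range is limited). The gripper opens to 85 mm and grips with 20 to 120 N. Pads are 22 mm wide; open, the fingers measure 114 mm over their backs; the gripper's body (76 mm by 85 mm) begins 54 mm behind the grasp point. The pads swing forward as they close: fully open they stand 13 mm farther back than shut.
Start: joints at [0.987, 0.527, 1.433, -0, 1.181, -0.178], TCP at [0.247, 0.574, 0.212] pointing down, gripper open.
Joint ranges: [-3.08, 3.08], [-0.75, 2.2], [0.22, 2.44], [-1.43, 4.57], [0, 2.65], [-2.85, 2.85]. Speed limits (rad/s): [2.79, 2.79, 3.14, 3.14, 3.14, 3.14].

### API

Orientations are given as a unit quaternion [x, y, z, w].
In Python, from station import readout, cams, sign_off gives the robot as it stands.
- The arm moves only by the tool send_rows, never from a script. Its argument "commands" is text: rows parted by semicolons, each of 5 numbers parted by spaces: the finger opening in mm, from 0 to 85.4, then the shift along the tool's x, y, z each as a share of 0.02 m, from -1 to 1, then the turn about the tool's z as a share of 4 degrees, from -1 to 1. In form: grip dx dy dz spin; .... A call has 1 to 20 rows; each row shifts and turns the commanded pose from where the row before left it, along the tool's axes as they then stand; what a row does not reach is not made up. A row lasts 1/12 s, in which the tool goes at most 41.7 mm and 7.16 degrees, less where a joint would pass 70% of its speed; a pose out of reach is approached as far as the arm can. A call with a number of a shift or a turn outside -1 to 1 is refused whole. A call with a gripper value outside its range is refused whole. The fingers move at their own pace and stop on an object; "grip_force" is the grip in N (left out, the last holds). Time passes only in rows, so rows that do not move let the fingers close. It gives the time, the measured TCP pose, the force, the opening and the grip force at its end, in the units of the state.
- readout.sense(): the state, without advancing time (a new reading comes with each control period).
- cams.snapshot(name): name is "side" or "top"; returns a dict with "pixels" (420x560x3 uint8, red, green, blue), "intrinsics" (3x3 intrinsics, pixels), "dist" ([k1, k2, p1, p2, k3] as OpenCV has them; the pictures are not rectified), "eye" and "rotation" of the camera in the world. Camera axes: x right, y down, z forward; pixel columns grow to the right and rows downward; lengths in m; the calibration is good to about 2 mm. A picture is of the moment at which its call begins. There is no depth.
- sign_off(): hands the job in; it is judged then, once.
The state is a dict: "t": time; "q": joint angles; "qd": joint speeds; "tau": joint torques, N m; "tcp_pos": TCP position; "tool_rot": TCP orientation; "force": force on the tool from outside, world axes, zero at the start; "ft_torque": the same for the moment, N m; "finger_gap": opening from 0.0 (shut) to 1.0 (fully open); "gripper_force": force on a finger pad.
Only numpy, scipy, OpenCV 4.12 (cv2) and the standard library are available. Lean on these libraries where they do the work, as an engineer would, in place of code of your own. Each camera call takes 0.05 s, during which the arm holds its last target. There are 200 camera calls.

## Working session

There is one attempt and no reset: what is moved stays moved. The work goes in short steps, Python scripts to look and compute and a tool call to move; the robot and the scene stay as the last step left them, time stands still between calls to the robot, and variables do not carry over. Pictures are saved under pics/ and viewed, at most 10 in all, crops included, and the job is handed in when it is done.

Besides the shell and the picture viewer there is one more tool, called after "Emit:" as name(argument=value, ...) on one line, values as JSON. send_rows: Moves the arm, as the interface text tells. Its arguments: {"type":"object","properties":{"commands":{"type":"string"},"grip_force":{"type":"number"}},"required":["commands"]}

```bash
ls; mkdir -p pics
cat > h.py <<'E'
import numpy as np, cv2
from station import readout, cams, sign_off
def shot(n,f=None):
    s=cams.snapshot(n)
    if f: cv2.imwrite('pics/'+f,s['pixels'][:,:,::-1])
    return s
def ray(s,uv):
    p=cv2.undistortPoints(np.array(uv,float).reshape(-1,1,2),np.array(s['intrinsics']),np.array(s['dist'])).reshape(-1,2)
    d=np.c_[p,np.ones(len(p))]@np.array(s['rotation']).T
    return np.array(s['eye']),d
def plane(s,uv,z):
    e,d=ray(s,uv); return e+d*((z-e[2])/d[:,2])[:,None]
def proj(s,P):
    R=np.array(s['rotation']);e=np.array(s['eye'])
    rv=cv2.Rodrigues(R.T)[0]
    return cv2.projectPoints(np.array(P,float),rv,-R.T@e,np.array(s['intrinsics']),np.array(s['dist']))[0].reshape(-1,2)
E
python3 - <<'E'
from h import *
for n in('top','side'):
    s=shot(n,n+'0.png'); print(n,s['eye'],np.round(s['rotation'],3).tolist(),np.round(s['intrinsics'],1).tolist())
print(readout.sense())
E
```

```text
pics
top [ 0.44362555 -0.01865931  1.06858632] [0.712, -0.699, 0.041, -0.048] [[489.2, 0.0, 280.3], [0.0, 489.2, 201.4], [0.0, 0.0, 1.0]]
side [ 0.33194314 -0.91047168  0.56188474] [0.842, -0.104, 0.068, -0.525] [[490.9, 0.0, 283.5], [0.0, 490.9, 203.5], [0.0, 0.0, 1.0]]
{'t': 0.1, 'q': array([ 9.86477530e-01,  5.28354666e-01,  1.43378514e+00,  2.14678261e-05,
        1.18142430e+00, -1.78507371e-01]), 'qd': array([ 0.00043556, -0.0023674 , -0.00358605,  0.00109365,  0.00165202,
       -0.00088894]), 'tau': array([ 4.52790327e-04, -4.43306172e+01, -1.78586394e+01, -1.68991828e-04,
        3.93335955e-03, -2.46211670e-05]), 'tcp_pos': array([0.24631118, 0.57366484, 0.21073943]), 'tool_rot': array([ 2.01520183e-01,  9.79483866e-01, -9.11194813e-04, -3.76131628e-04]), 'force': array([0.1756756 , 0.22531505, 0.77229344]), 'ft_torque': array([ 0.03864499, -0.04314731,  0.00041673]), 'gripper_force': 0.0, 'finger_gap': 1.002049379405421}
```

View pics/top0.png

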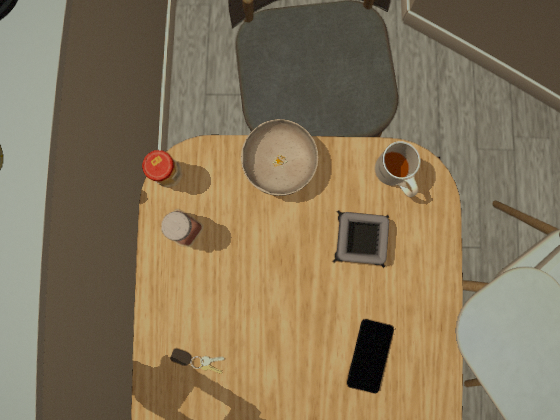

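View pics/side0.png

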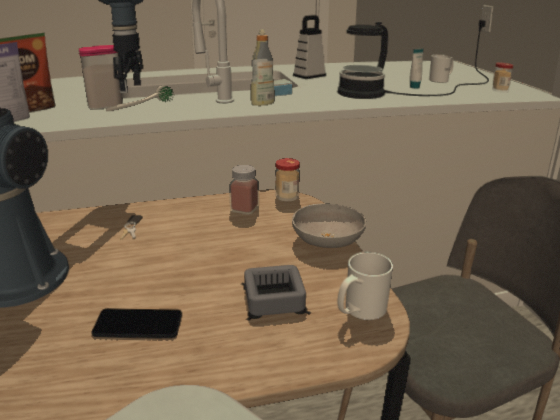

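The top view shows the jar's grey lid at about (176,226), the holder (362,238), the red-lidded round jar (159,166), the bowl (280,158) and the mug (399,165). In the side view the jar is at (244,190) and the holder at (274,290). The rotation is a quaternion, so I'll fix the helper and then measure.

```bash
python3 - <<'E'
t=open('h.py').read()
t=t.replace("    if f: cv2","    s['rotation']=Rotation.from_quat(s['rotation']).as_matrix()\n    if f: cv2").replace("import numpy as np, cv2","import numpy as np, cv2\nfrom scipy.spatial.transform import Rotation")
open('h.py','w').write(t)
E
python3 - <<'E'
from h import *
s=shot('top');print(s['rotation'].round(3).tolist())
n=['jarlid','holder','roundjar','bowl','mug','phone']
for a,uv,z in zip(n,[(176,226),(362,238),(159,166),(280,158),(399,165),(370,356)],[.1105,.04,.1,.055,.097,.01]): print(a,plane(s,[uv],z)[0].round(3))
im=s['pixels'][:,:,::-1].copy()
a=cv2.resize(im[195:255,140:220],(400,300),interpolation=cv2.INTER_CUBIC)
b=cv2.resize(im[205:270,325:400],(400,346),interpolation=cv2.INTER_CUBIC)
S=shot('side');c=S['pixels'][155:225,220:270,::-1];c=cv2.resize(c,(214,300),interpolation=cv2.INTER_CUBIC)
can=np.zeros((346,800,3),np.uint8);can[:300,:400]=a;can[:346,400:]=b
cv2.imwrite('pics/c1.png',can)
E
```

```text
[[0.019, -0.992, 0.125], [-1.0, -0.017, 0.011], [-0.009, -0.125, -0.992]]
jarlid [0.512 0.197 0.111]
holder [ 0.499 -0.181  0.04 ]
roundjar [0.634 0.24  0.1  ]
bowl [ 0.664 -0.005  0.055]
mug [ 0.645 -0.248  0.097]
phone [ 0.249 -0.204  0.01 ]
```

View pics/c1.png

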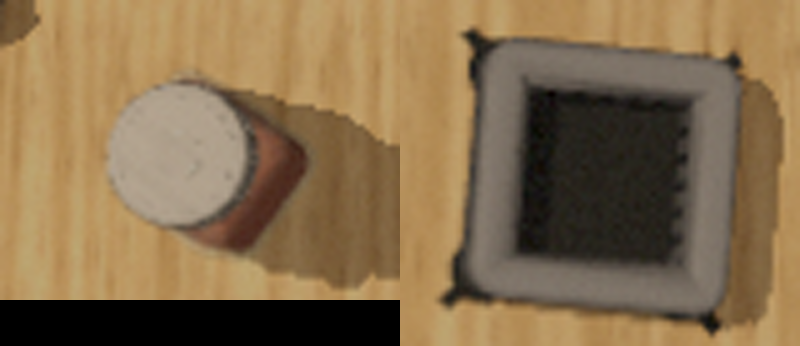

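The crop shows the lid disc at about (177,226) in full-frame pixels, with the jar body turned about 45° and its visible corners near (201,227) and (188,245). The holder rim is nearly square to the image. Next I'll fit the lid, jar body and holder.

```bash
cat >> h.py <<'E'
def blob(m,roi):
    x0,y0,x1,y1=roi; k=np.zeros(m.shape,np.uint8); k[y0:y1,x0:x1]=m[y0:y1,x0:x1]
    k=cv2.morphologyEx(k,cv2.MORPH_OPEN,np.ones((3,3)))
    return max(cv2.findContours(k,0,1)[0],key=cv2.contourArea).reshape(-1,2).astype(float)
E
python3 - <<'E'
from h import *
s=shot('top');hsv=cv2.cvtColor(s['pixels'],cv2.COLOR_RGB2HSV);H,S,V=[hsv[...,i].astype(int) for i in range(3)]
print('px lid',hsv[226,172],'body',hsv[232,192],hsv[227,198],'rim',hsv[215,360],hsv[240,343],'wood',hsv[250,250],'shadow',hsv[235,210])
lid=((S<75)&(V>120)).astype(np.uint8)
c=blob(lid,(155,205,195,250));P=plane(s,c,.1105)
(u,r)=cv2.minEnclosingCircle(P[:,:2].astype(np.float32));print('lid',u,r,P[:,:2].mean(0), cv2.fitEllipse(P[:,:2].astype(np.float32)*1000))
hol=((S<70)&(V<175)).astype(np.uint8)
c=blob(hol,(330,205,400,272));P=plane(s,c,.04)
print('holder',cv2.minAreaRect(P[:,:2].astype(np.float32)*1000))
body=(((H<9)|(H>170))&(S>85)).astype(np.uint8)
c=blob(body,(160,205,210,255));P=plane(s,c,.007)[:,:2]
print(c.min(0),c.max(0))
E=cv2.approxPolyDP(c.astype(np.float32)[:,None],1.5,True).reshape(-1,2)
print(E.tolist()); print((plane(s,E,.007)[:,:2]*1000).round().tolist())
E
```

```text
px lid [ 18  51 175] body [  9 138  96] [  5 131  78] rim [ 16  46 123] [ 16  49 120] wood [ 18 123 186] shadow [ 17 129 128]
lid (0.5131145119667053, 0.19912998378276825) 0.02806360088288784 [0.51325883 0.19971726] ((513.1436767578125, 199.5050811767578), (53.18946075439453, 54.40459060668945), 86.23104858398438)
holder ((499.2867431640625, -180.60694885253906), (106.58915710449219, 103.04006958007812), 84.665283203125)Traceback (most recent call last):
  File "<stdin>", line 11, in <module>
  File "h.py", line 22, in blob
    return max(cv2.findContours(k,0,1)[0],key=cv2.contourArea).reshape(-1,2).astype(float)
           ~~~^^^^^^^^^^^^^^^^^^^^^^^^^^^^^^^^^^^^^^^^^^^^^^^^
ValueError: max() iterable argument is empty
```

Run:
```python
from h import *
s=shot('top');hsv=cv2.cvtColor(s['pixels'],cv2.COLOR_RGB2HSV);H,S,V=[hsv[...,i].astype(int) for i in range(3)]
body=(((H<14)|(H>170))&(S>85)).astype(np.uint8)
c=blob(body,(160,205,212,258))
E=cv2.approxPolyDP(c.astype(np.float32)[:,None],1.5,True).reshape(-1,2)
print(E.tolist()); print((plane(s,E,.007)[:,:2]*1000).round().tolist())
# whole jar silhouette in side view too
S2=shot('side');g=cv2.cvtColor(S2['pixels'],cv2.COLOR_RGB2HSV)
# predicted corners for yaws, lid-centre based, base at z=.007
cen=np.array([.513,.1995])
for y in range(20,75,10):
    a=np.radians(y)+np.pi/4+np.arange(4)*np.pi/2
    P=np.c_[cen+.0393*np.c_[np.cos(a),np.sin(a)],np.full(4,.007)]
    print(y,proj(s,P).round().tolist())
# dark hull of jar (lid+body): 
m=np.maximum(body,((S<75)&(V>120)).astype(np.uint8))
p=P=plane(s,c,.007)[:,:2]*1000
hull=cv2.convexHull(c.astype(np.float32)).reshape(-1,2);hp=plane(s,hull,.007)[:,:2]*1000
d=np.diff(np.r_[hp,hp[:1]],axis=0);L=np.hypot(*d.T)
for q,v,l in zip(hull,d,L):
    if l>7: print(q,l.round(),np.degrees(np.arctan2(v[1],v[0])).round(1)%90)
```

```text
[[200.0, 224.0], [191.0, 220.0], [190.0, 233.0], [180.0, 243.0], [189.0, 244.0], [199.0, 231.0]]
[[525.0, 168.0], [533.0, 188.0], [505.0, 189.0], [482.0, 210.0], [481.0, 190.0], [509.0, 169.0]]
20 [[170.0, 221.0], [177.0, 245.0], [201.0, 237.0], [194.0, 213.0]]
30 [[169.0, 224.0], [180.0, 246.0], [202.0, 234.0], [191.0, 212.0]]
40 [[168.0, 227.0], [183.0, 247.0], [203.0, 231.0], [188.0, 211.0]]
50 [[168.0, 230.0], [186.0, 247.0], [203.0, 228.0], [185.0, 211.0]]
60 [[168.0, 233.0], [189.0, 247.0], [203.0, 225.0], [182.0, 212.0]]
70 [[169.0, 236.0], [192.0, 246.0], [202.0, 222.0], [179.0, 213.0]]
[194. 220.] 16.0 57.900000000000006
[200. 224.] 11.0 2.0999999999999943
[199. 231.] 8.0 58.0
[197. 234.] 22.0 54.69999999999999
[189. 244.] 11.0 1.2999999999999972
[184. 244.] 9.0 77.5
[180. 241.] 52.0 64.2
```

Lid centre is (0.513, 0.1995) and its fitted diameter agrees with the given size. Jar yaw is about 55°, and the holder is at (0.499, -0.181) with yaw about -5.5°. I'll move above the jar now.

Emit:
send_rows(commands="85 -0.98 -0.6 0 0;85 -0.98 -0.6 0 0;85 -0.98 -0.6 0 0;85 -0.98 -0.6 0 0;85 -0.98 -0.6 0 0;85 -0.98 -0.6 0 0;85 -0.98 -0.6 0 0;85 -0.98 -0.6 0 0;85 -0.98 -0.6 0 0;85 -0.98 -0.6 0 0;85 -0.98 -0.6 0 0;85 -0.98 -0.6 0 0;85 -0.98 -0.6 0 0;85 -0.98 -0.6 0 0;85 -0.98 -0.6 0 0;85 -0.98 -0.6 0 0;85 -0.98 -0.6 0 0;85 -0.98 -0.6 0 0;85 -0.98 -0.6 0 0;85 -0.98 -0.6 0 0")

```text
t: 2.02
tcp_pos: [0.5127, 0.198, 0.2117]
tool_rot: [0.202, 0.979, 0.0, 0.0]
force: [-0.0, 1.0, -0.2]
finger_gap: 0.995
gripper_force: 0.0
```

Emit:
send_rows(commands="85 0 0 0 0;85 0 0 0 0", grip_force=30)

```text
t: 2.18
tcp_pos: [0.5127, 0.1982, 0.2116]
tool_rot: [0.203, 0.979, 0.0, -0.0]
force: [-0.6, -0.1, 0.8]
finger_gap: 0.994
gripper_force: 0.0
```

Run:
```python
from h import *
r=readout.sense();print(r['t'],r['tcp_pos'],r['q'].round(3));R=Rotation.from_quat(r['tool_rot']).as_matrix();print(R.round(3).tolist())
d=np.array([.513,.1995,r['tcp_pos'][2]])-r['tcp_pos'];print('tool units',(R.T@d/.02).round(2))
shot('side','s1.png')
```

```text
2.1833 [0.51267703 0.19818515 0.21157527] [ 0.165  0.426  1.623  0.     1.092 -0.997]
[[-0.918, 0.397, -0.0], [0.397, 0.918, 0.0], [0.0, 0.0, -1.0]]
tool units [0.01 0.07 0.  ]
```

View pics/s1.png

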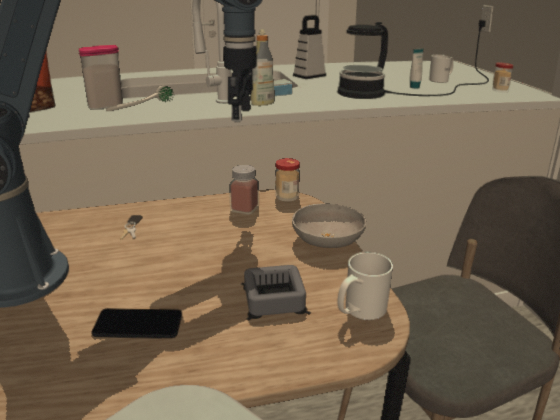

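The gripper at (240,100) is straight above the jar at (244,190). I'll check the lid centre from the side ray before descending.

Run:
```python
from h import *
s=shot('side');hsv=cv2.cvtColor(s['pixels'],cv2.COLOR_RGB2HSV);H,S,V=[hsv[...,i].astype(int) for i in range(3)]
print(hsv[173,244],hsv[170,258],hsv[172,270]);c=proj(s,[[.513,.1995,.1105],[.513,.1995,.0905],[.513,.1995,0]]);print(c)
for v in (169,172,175,178,186,196): print(v,[tuple(hsv[v,u]) for u in range(226,264,2)])
```

```text
[ 18  49 125] [ 17  66 139] [ 17  70 139]
[[242.32621433 167.92485994]
 [242.56337881 175.42989103]
 [243.62896804 208.12388193]]
169 [(np.uint8(17), np.uint8(70), np.uint8(138)), (np.uint8(17), np.uint8(70), np.uint8(139)), (np.uint8(17), np.uint8(70), np.uint8(138)), (np.uint8(18), np.uint8(54), np.uint8(147)), (np.uint8(16), np.uint8(53), np.uint8(155)), (np.uint8(16), np.uint8(51), np.uint8(155)), (np.uint8(16), np.uint8(51), np.uint8(156)), (np.uint8(17), np.uint8(54), np.uint8(156)), (np.uint8(16), np.uint8(49), np.uint8(156)), (np.uint8(16), np.uint8(48), np.uint8(155)), (np.uint8(16), np.uint8(49), np.uint8(136)), (np.uint8(15), np.uint8(50), np.uint8(157)), (np.uint8(17), np.uint8(52), np.uint8(157)), (np.uint8(16), np.uint8(52), np.uint8(148)), (np.uint8(16), np.uint8(55), np.uint8(134)), (np.uint8(17), np.uint8(69), np.uint8(137)), (np.uint8(16), np.uint8(68), np.uint8(139)), (np.uint8(17), np.uint8(68), np.uint8(139)), (np.uint8(17), np.uint8(68), np.uint8(138))]
172 [(np.uint8(17), np.uint8(67), np.uint8(141)), (np.uint8(17), np.uint8(69), np.uint8(137)), (np.uint8(17), 
[... 3473 characters left out ...]
uint8(118), np.uint8(108)), (np.uint8(7), np.uint8(124), np.uint8(111)), (np.uint8(8), np.uint8(125), np.uint8(108)), (np.uint8(8), np.uint8(127), np.uint8(110)), (np.uint8(8), np.uint8(125), np.uint8(108)), (np.uint8(8), np.uint8(125), np.uint8(110)), (np.uint8(8), np.uint8(123), np.uint8(110)), (np.uint8(8), np.uint8(122), np.uint8(111)), (np.uint8(7), np.uint8(123), np.uint8(112)), (np.uint8(9), np.uint8(122), np.uint8(98)), (np.uint8(7), np.uint8(114), np.uint8(74)), (np.uint8(7), np.uint8(110), np.uint8(72)), (np.uint8(9), np.uint8(124), np.uint8(68)), (np.uint8(17), np.uint8(96), np.uint8(133)), (np.uint8(15), np.uint8(110), np.uint8(165)), (np.uint8(15), np.uint8(108), np.uint8(167))]
```

Emit:
send_rows(commands="85 0 0.07 0.5 0;85 0 0 0.6 0;85 0 0 0.6 0;85 0 0 0.5 0;85 0 0 0 0")

```text
t: 2.7
tcp_pos: [0.5102, 0.2008, 0.1651]
tool_rot: [0.201, 0.98, -0.001, -0.003]
force: [-0.5, -0.0, 0.8]
finger_gap: 0.996
gripper_force: 0.0
```

Emit:
send_rows(commands="85 -0.1 0.05 0.6 0;85 0 0 0.6 0;85 0 0 0.6 0;85 0 0 0.6 0;85 0 0 0.6 0;85 0 0 0.6 0;85 0 0 0.3 0;85 0 0 0 0;85 0 0 0 0")

```text
t: 3.45
tcp_pos: [0.5149, 0.2007, 0.0897]
tool_rot: [0.201, 0.98, 0.0, -0.0]
force: [0.1, -0.4, -0.7]
finger_gap: 0.994
gripper_force: 0.0
```

Run:
```python
from h import *
s=shot('side')
for y in (45,50,55,60,65):
    a=np.radians(y)+np.pi/4+np.arange(4)*np.pi/2
    P=np.c_[np.array([.5145,.1995])+.0393*np.c_[np.cos(a),np.sin(a)],np.full(4,.05)]
    print(y,proj(s,P).round(1)[:,0].tolist())
for i in range(4):
    r=readout.sense();print(r['t'],r['tcp_pos'],r['tool_rot'],r['force']); shot('top')
```

```text
45 [241.0, 228.1, 246.5, 259.0]
50 [239.7, 228.4, 247.8, 258.6]
55 [238.4, 228.8, 249.2, 258.2]
60 [237.2, 229.3, 250.5, 257.6]
65 [236.0, 229.9, 251.7, 257.0]
3.5 [0.51528149 0.20067588 0.09008259] [2.01344583e-01 9.79520367e-01 1.68661338e-04 4.25206782e-04] [-0.67365292 -0.31658671  0.20305091]
3.55 [0.51547398 0.20065537 0.09032417] [2.01374748e-01 9.79513979e-01 2.80179778e-04 7.05668057e-04] [ 0.26338766 -0.69123525  0.95312563]
3.6 [0.51554412 0.20060866 0.09042276] [2.01445222e-01 9.79499386e-01 3.17321494e-04 8.20995360e-04] [ 0.34535582 -0.98516316  0.31155331]
3.65 [0.5154845  0.2005681  0.09041613] [2.01455022e-01 9.79497411e-01 3.00915267e-04 7.77738893e-04] [-0.84232835 -0.30217535 -1.21627159]
```

Side-view corner columns put the jar yaw at about 56°. Closing on the lid.

Emit:
send_rows(commands="50 0 0 0 0;50 0 0 0 0;50 0 0 0 0;50 0 0 0 0;50 0 0 0 0;50 0 0 0 0;50 0 0 0 0", grip_force=60)

```text
t: 4.28
tcp_pos: [0.5149, 0.2004, 0.0896]
tool_rot: [0.201, 0.979, -0.0, -0.0]
force: [0.2, 0.8, 0.1]
finger_gap: 0.584
gripper_force: 0.0
```

Emit:
send_rows(commands="50 0 0 -0.25 0;50 0 0 -0.5 0;50 0 0 -0.5 0;50 0 0 -0.75 0;50 0 0 -0.75 0;50 0 0 -0.75 0;50 0 0 -0.5 0;50 0 0 0 0;50 0 0 0 0")

```text
t: 5.03
tcp_pos: [0.5153, 0.2005, 0.1706]
tool_rot: [0.201, 0.979, 0.0, 0.001]
force: [0.5, 0.4, -0.1]
finger_gap: 0.589
gripper_force: 0.0
```

Run:
```python
from h import *
r=readout.sense();print(r)
shot('side','s2.png')
```

```text
{'t': 5.0333, 'q': array([ 1.68924546e-01,  4.83370921e-01,  1.65893038e+00,  3.69494619e-06,
        9.97233852e-01, -9.96116820e-01]), 'qd': array([-0.00053544,  0.02645413,  0.02556675, -0.00067711, -0.00347492,
        0.00053295]), 'tau': array([ 2.60810094e-02, -4.02276134e+01, -1.54567552e+01,  1.64204572e-03,
       -1.70496712e-02, -2.12805411e-06]), 'tcp_pos': array([0.51529951, 0.20048804, 0.17059737]), 'tool_rot': array([2.01489500e-01, 9.79490134e-01, 3.75186555e-04, 9.57896052e-04]), 'force': array([ 0.52866416,  0.39858182, -0.09508822]), 'ft_torque': array([-0.02035502,  0.03265205,  0.04680205]), 'gripper_force': 0.0, 'finger_gap': 0.5890243507270204}
```

View pics/s2.png

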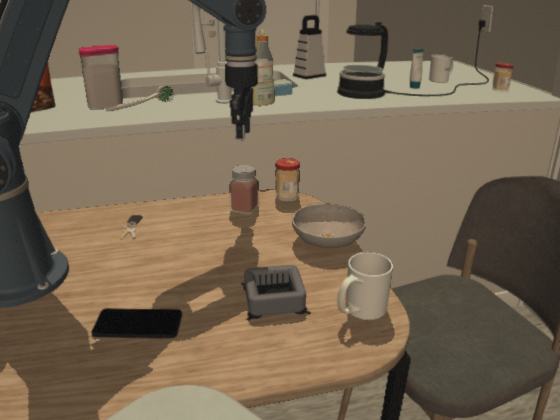

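The fingers closed to 50 mm at zero force and came up empty, with the jar still on the table at (244,190). Either the z or the xy of the grasp was off, so I'm checking the projection of the fingertips.

Run:
```python
from h import *
S=shot('side');T=shot('top')
P=[[.515,.2,.162],[.515,.2,.17],[.5145,.1995,.1105],[.5145,.1995,0]]
print(proj(S,P).round(1).tolist(),proj(T,P).round(1).tolist())
a=cv2.resize(S['pixels'][95:225,200:290,::-1],(400,578),interpolation=cv2.INTER_CUBIC)
b=cv2.resize(T['pixels'][150:280,130:220,::-1],(400,578),interpolation=cv2.INTER_CUBIC)
cv2.imwrite('pics/c2.png',np.hstack([a,b]))
```

```text
[[242.5, 148.0], [242.4, 144.9], [242.9, 167.9], [244.2, 208.1]] [[168.6, 222.3], [167.6, 221.9], [175.0, 224.7], [186.1, 228.6]]
```

View pics/c2.png

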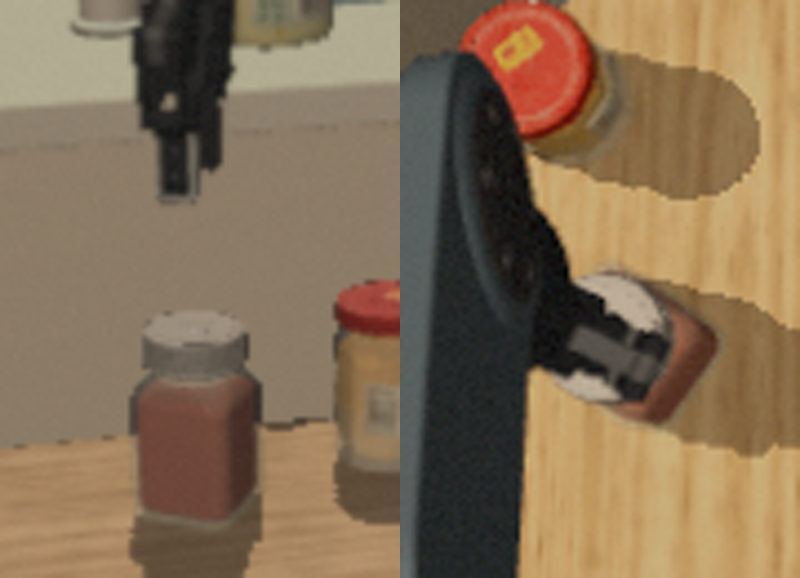

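The jar is untouched, with its lid top at about (243,168). The fingertips appear at about (240,140) near and (247,132) far, several pixels above where TCP plus 8 mm projects. I'll triangulate.

Run:
```python
from h import *
S=shot('side');T=shot('top')
yv=np.array([.394,.919])
for z in (.162,.17,.18,.19,.2):
    for g in (.025,.04):
      P=[[*(np.array([.515,.2])-yv*g),z],[*(np.array([.515,.2])+yv*g),z]]
      print(z,g,proj(S,P).round(1).tolist(),proj(T,P).round(1).tolist())
r=readout.sense();print(r['tcp_pos'],r['finger_gap'])
```

```text
0.162 0.025 [[240.1, 151.5], [244.8, 144.6]] [[180.5, 227.8], [156.8, 216.8]]
0.162 0.04 [[238.6, 153.7], [246.2, 142.7]] [[187.7, 231.1], [149.8, 213.5]]
0.17 0.025 [[240.0, 148.3], [244.7, 141.5]] [[179.6, 227.5], [155.7, 216.4]]
0.17 0.04 [[238.5, 150.4], [246.1, 139.6]] [[186.8, 230.8], [148.7, 213.1]]
0.18 0.025 [[239.8, 144.3], [244.6, 137.7]] [[178.4, 227.1], [154.3, 215.9]]
0.18 0.04 [[238.3, 146.4], [246.0, 135.8]] [[185.7, 230.4], [147.2, 212.5]]
0.19 0.025 [[239.7, 140.3], [244.5, 133.8]] [[177.3, 226.7], [152.9, 215.3]]
0.19 0.04 [[238.2, 142.3], [245.9, 131.9]] [[184.6, 230.1], [145.7, 212.0]]
0.2 0.025 [[239.6, 136.2], [244.4, 129.8]] [[176.0, 226.2], [151.4, 214.8]]
0.2 0.04 [[238.1, 138.2], [245.8, 128.0]] [[183.5, 229.7], [144.1, 211.4]]
[0.51424817 0.20026613 0.16870838] 0.5838548431252839
```

Both views put the tips at z ≈ 0.188 while the TCP reads 0.169, so the fingertips are about 20 mm behind the TCP. That explains the miss. I'll open, go lower and check.

Emit:
send_rows(commands="85 0 0 0 0;85 0 0 0 0;85 0 0 0 0;85 0 0 0.5 0;85 0 0 0.7 0;85 0 0 0.7 0;85 0 0 0.7 0;85 0 0 0.7 0;85 0 0 0.7 0;85 0 0 0.5 0;85 0 0 0.4 0;85 0 0 0.3 0;85 0 0 0 0;85 0 0 0 0")

```text
t: 6.45
tcp_pos: [0.5149, 0.2004, 0.0655]
tool_rot: [0.202, 0.979, -0.0, -0.0]
force: [-0.6, 0.8, 0.5]
finger_gap: 0.992
gripper_force: 0.0
```

Run:
```python
from h import *
S=shot('side');T=shot('top')
a=cv2.resize(S['pixels'][95:225,200:290,::-1],(400,578),interpolation=cv2.INTER_CUBIC)
b=cv2.resize(T['pixels'][150:280,130:220,::-1],(400,578),interpolation=cv2.INTER_CUBIC)
cv2.imwrite('pics/c3.png',np.hstack([a,b]))
r=readout.sense();print(r['tcp_pos'],r['finger_gap'],r['force'])
```

```text
[0.51546457 0.20052971 0.06618767] 0.9953992018409696 [ 0.51338346  0.29669989 -0.76922861]
```

View pics/c3.png

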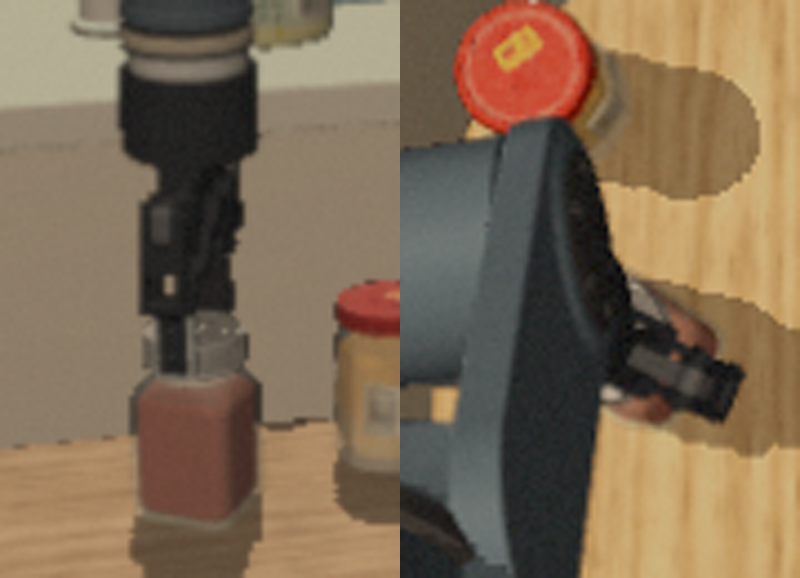

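The near fingertip at about (239,179) spans the lid down to its lower edge, and the fingers straddle the lid. I'll go 4 mm lower and close.

Emit:
send_rows(commands="85 0 0 0.2 0;50 0 0 0 0;50 0 0 0 0;50 0 0 0 0;50 0 0 0 0;50 0 0 0 0;50 0 0 0 0;50 0 0 0 0", grip_force=60)

```text
t: 7.22
tcp_pos: [0.5149, 0.2002, 0.062]
tool_rot: [0.201, 0.979, -0.0, 0.0]
force: [-1.4, -1.9, 5.2]
finger_gap: 0.663
gripper_force: 63.0
```

The lid is gripped: opening 57 mm at 63 N. Lifting.

Emit:
send_rows(commands="50 0 0 -0.2 0;50 0 0 -0.4 0;50 0 0 -0.6 0;50 0 0 -0.8 0;50 0 0 -0.8 0;50 0 0 -0.8 0;50 0 0 -0.8 0;50 0 0 -0.6 0;50 0 0 0 0;50 0 0 0 0")

```text
t: 8.05
tcp_pos: [0.5148, 0.2006, 0.1618]
tool_rot: [0.201, 0.979, 0.0, 0.0]
force: [0.2, 0.1, -4.6]
finger_gap: 0.668
gripper_force: 64.9
```

Run:
```python
from h import *
r=readout.sense();print(r['tcp_pos'],r['q'].round(2),r['finger_gap'],r['gripper_force'],r['force'],r['ft_torque'])
```

```text
[0.51484644 0.20057223 0.16176746] [ 0.17  0.5   1.67  0.    0.98 -1.  ] 0.6680733485718029 64.938088869676 [ 0.15120497  0.07886532 -4.61728269] [-0.00950649  0.02668306 -0.0406468 ]
```

Emit:
send_rows(commands="50 -0.34 -0.89 0 0;50 -0.34 -0.89 0 0;50 -0.34 -0.89 0 0;50 -0.34 -0.89 0 0;50 -0.34 -0.89 0 0;50 -0.34 -0.89 0 0;50 -0.34 -0.89 0 0;50 -0.34 -0.89 0 0;50 -0.34 -0.89 0 0;50 -0.34 -0.89 0 0;50 -0.34 -0.89 0 0;50 -0.34 -0.89 0 0;50 -0.34 -0.89 0 0;50 -0.34 -0.89 0 0;50 -0.34 -0.89 0 0;50 -0.34 -0.89 0 0;50 -0.34 -0.89 0 0;50 -0.34 -0.89 0 0;50 -0.34 -0.89 0 0;50 -0.34 -0.89 0 0")

```text
t: 9.72
tcp_pos: [0.4981, -0.1806, 0.16]
tool_rot: [0.202, 0.979, 0.001, -0.002]
force: [0.2, -0.1, -4.8]
finger_gap: 0.664
gripper_force: 65.3
```

Emit:
send_rows(commands="50 0 0 0 0.9;50 0 0 0 0.9;50 0 0 0 0.9;50 0 0 0 0.9;50 0 0 0 0.9;50 0 0 0 0.9;50 0 0 0 0.9;50 0 0 0 0.9;50 0 0 0 0.9;50 0 0 0 0.9;50 0 0 0 0.9;50 0 0 0 0.9;50 0 0 0 0.9;50 0 0 0 0.9;50 0 0 0 0.9;50 0 0 0 0.9;50 0 0 0 0.9;50 0 0 0 0;50 0 0 0 0")

```text
t: 11.3
tcp_pos: [0.4985, -0.1798, 0.1604]
tool_rot: [0.671, 0.741, -0.0, -0.001]
force: [-0.5, -1.0, -5.4]
finger_gap: 0.672
gripper_force: 65.5
```

Run:
```python
from h import *
S=shot('side');T=shot('top')
r=readout.sense();print(r['t'],r['tcp_pos'],r['q'].round(2),r['finger_gap'],r['gripper_force'],r['force']);R=Rotation.from_quat(r['tool_rot']).as_matrix();print(R[:2,:2].round(3).tolist())
a=cv2.resize(S['pixels'][200:320,225:325,::-1],(400,480),interpolation=cv2.INTER_CUBIC)
b=cv2.resize(T['pixels'][180:300,310:410,::-1],(400,480),interpolation=cv2.INTER_CUBIC)
cv2.imwrite('pics/c4.png',np.hstack([a,b]))
```

```text
11.4 [ 0.49882585 -0.18005246  0.16086183] [-0.56  0.47  1.72  0.    0.95 -0.66] 0.6652650419403333 65.54991041310132 [ 0.5814024   0.04166348 -5.04951928]
[[-0.098, 0.995], [0.995, 0.098]]
```

View pics/c4.png

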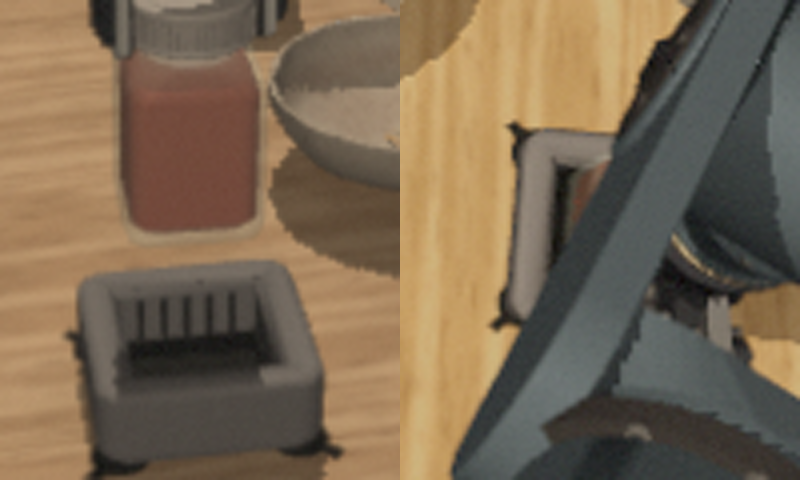

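The jar hangs over the holder and looks nearly square to it: jar edges at crop columns about 120–261, pocket mouth about 108–270. Now a numeric x and yaw check.

Run:
```python
from h import *
S=shot('side');T=shot('top')
r=readout.sense();t=r['tcp_pos'];print(t)
hsv=cv2.cvtColor(S['pixels'],cv2.COLOR_RGB2HSV);H,s,V=[hsv[...,i].astype(int) for i in range(3)]
m=((H<13)&(s>80)).astype(np.uint8);c=blob(m,(245,205,300,262));
# red content extents per row
for v in (225,235,245):
    u=np.where(m[v,245:300])[0]+245;print(v,u.min(),u.max())
bot=[(u,np.where(m[205:262,u])[0].max()+205) for u in range(258,289,3)];print(bot)
for yaw in (-11,-8,-5.5,-3,0):
    a=np.radians(yaw)+np.pi/4+np.arange(4)*np.pi/2
    f=lambda c,h,z:proj(S,np.c_[np.array(c)+h*2**.5*np.c_[np.cos(a),np.sin(a)],np.full(4,z)]).round(1).tolist()
    print(yaw,'jar bottom',f(t[:2],.029,.105))
print('holder top',f((.499,-.181),.052,.04))
h=((s<70)&(V<150)).astype(np.uint8);c=blob(h,(235,258,312,318));print(c.min(0),c.max(0),cv2.approxPolyDP(c.astype(np.float32)[:,None],2,True).reshape(-1,2).tolist())
```

```text
[ 0.49911583 -0.18023736  0.16125605]
225 256 289
235 256 289
245 256 289
[(258, np.int64(255)), (261, np.int64(256)), (264, np.int64(257)), (267, np.int64(257)), (270, np.int64(257)), (273, np.int64(256)), (276, np.int64(256)), (279, np.int64(256)), (282, np.int64(256)), (285, np.int64(255)), (288, np.int64(253))]
-11 jar bottom [[286.9, 240.4], [255.3, 241.2], [255.6, 258.2], [289.1, 257.4]]
-8 jar bottom [[286.0, 240.1], [254.5, 241.6], [256.5, 258.6], [289.9, 256.9]]
-5.5 jar bottom [[285.3, 239.8], [253.9, 242.0], [257.3, 259.0], [290.5, 256.4]]
-3 jar bottom [[284.5, 239.5], [253.3, 242.4], [258.1, 259.3], [291.1, 256.0]]
0 jar bottom [[283.5, 239.1], [252.6, 242.9], [259.1, 259.7], [291.7, 255.4]]
holder top [[291.8, 260.9], [239.3, 267.9], [249.5, 300.2], [307.1, 291.7]]
[244. 265.] [305. 317.] [[295.0, 266.0], [252.0, 268.0], [245.0, 271.0], [244.0, 285.0], [249.0, 317.0], [289.0, 311.0], [304.0, 312.0], [305.0, 292.0]]
```

The alignment checks out: slope within about 2° and offset under 3 mm against a 5 mm chamfer. Lowering, slowly near the mouth.

Emit:
send_rows(commands="50 0 0 0.4 0;50 0 0 0.5 0;50 0 0 0.5 0;50 0 0 0.5 0;50 0 0 0.5 0;50 0 0 0.3 0;50 0 0 0 0;50 0 0 0 0")

```text
t: 12.17
tcp_pos: [0.4991, -0.1802, 0.107]
tool_rot: [0.672, 0.741, -0.0, -0.001]
force: [-0.6, -0.9, -5.3]
finger_gap: 0.667
gripper_force: 65.6
```

Emit:
send_rows(commands="50 0 0 0.15 0;50 0 0 0.15 0;50 0 0 0.15 0;50 0 0 0.15 0;50 0 0 0 0")

```text
t: 12.58
tcp_pos: [0.499, -0.1802, 0.0951]
tool_rot: [0.672, 0.74, -0.0, -0.0]
force: [0.1, -0.7, -6.5]
finger_gap: 0.665
gripper_force: 65.6
```

Already 7 mm inside the pocket mouth with no side force, so I'll continue.

Emit:
send_rows(commands="50 0 0 0.15 0;50 0 0 0.15 0;50 0 0 0.15 0;50 0 0 0.15 0;50 0 0 0.15 0;50 0 0 0.15 0;50 0 0 0 0")

```text
t: 13.17
tcp_pos: [0.4993, -0.1806, 0.0769]
tool_rot: [0.672, 0.741, -0.0, -0.0]
force: [0.7, -1.7, -5.5]
finger_gap: 0.666
gripper_force: 65.6
```

Emit:
send_rows(commands="50 0 0 0.1 0;50 0 0 0.08 0;50 0 0 0 0")

```text
t: 13.42
tcp_pos: [0.4994, -0.1806, 0.0738]
tool_rot: [0.672, 0.741, -0.0, 0.0]
force: [0.5, -1.4, -5.8]
finger_gap: 0.666
gripper_force: 65.8
```

Emit:
send_rows(commands="50 0 0 0.06 0;50 0 0 0.06 0;50 0 0 0 0")

```text
t: 13.67
tcp_pos: [0.4995, -0.1808, 0.0722]
tool_rot: [0.672, 0.741, -0.0, 0.0]
force: [-1.8, -2.4, 2.2]
finger_gap: 0.664
gripper_force: 66.5
```

Emit:
send_rows(commands="50 0 0 0.05 0;50 0 0 0 0;50 0 0 0 0")

```text
t: 13.92
tcp_pos: [0.4996, -0.1809, 0.072]
tool_rot: [0.672, 0.741, -0.0, 0.001]
force: [-2.5, -3.5, 7.0]
finger_gap: 0.661
gripper_force: 67.2
```

Seated: z = 0.072 as predicted, with contact force. Now unscrewing anticlockwise, which is negative spin since tool z points down.

Emit:
send_rows(commands="50 0 0 0 0;50 0 0 0 -0.5;50 0 0 0 -0.7;50 0 0 0 -0.7;50 0 0 0 -0.7;50 0 0 0 -0.7;50 0 0 0 -0.7;50 0 0 0 0", grip_force=85)

```text
t: 14.58
tcp_pos: [0.5014, -0.1815, 0.0724]
tool_rot: [0.562, 0.827, 0.0, 0.003]
force: [-0.9, -2.8, 7.7]
finger_gap: 0.662
gripper_force: 88.7
```

Run:
```python
from h import *
r=readout.sense();print(r['t'],r['tcp_pos'],r['q'].round(3),r['gripper_force'],r['force'],r['ft_torque'])
```

```text
14.5833 [ 0.50138694 -0.18148683  0.07241673] [-5.570e-01  6.150e-01  1.785e+00  1.000e-03  7.370e-01 -9.350e-01] 88.72936894185841 [-0.90347581 -2.80808649  7.70208618] [-0.41820779 -0.01790447 -0.02685742]
```

Emit:
send_rows(commands="50 0 0 0 -0.8;50 0 0 0 -0.8;50 0 0 0 -0.8;50 0 0 0 -0.8;50 0 0 0 -0.8;50 0 0 0 -0.8")

```text
t: 15.08
tcp_pos: [0.5016, -0.181, 0.0727]
tool_rot: [0.416, 0.909, 0.0, 0.003]
force: [0.4, -1.2, 9.4]
finger_gap: 0.66
gripper_force: 88.9
```

Run:
```python
from h import *
r=readout.sense();print(r['t'],r['tcp_pos'],r['q'].round(3),r['tau'].round(3),r['gripper_force'],r['force'],r['ft_torque'])
S=shot('side');T=shot('top')
a=cv2.resize(S['pixels'][200:320,225:325,::-1],(400,480),interpolation=cv2.INTER_CUBIC)
b=cv2.resize(T['pixels'][180:300,310:410,::-1],(400,480),interpolation=cv2.INTER_CUBIC)
cv2.imwrite('pics/c5.png',np.hstack([a,b]))
```

```text
15.0833 [ 0.50160327 -0.18098966  0.07268273] [-0.557  0.614  1.785  0.002  0.737 -1.271] [ 4.0700e-01 -3.4933e+01 -7.7150e+00 -3.2000e-02  2.4200e-01  3.6200e-01] 88.91753816977143 [ 0.38949412 -1.24620359  9.4405199 ] [-0.07379838 -0.12108473 -0.0455165 ]
```

View pics/c5.png

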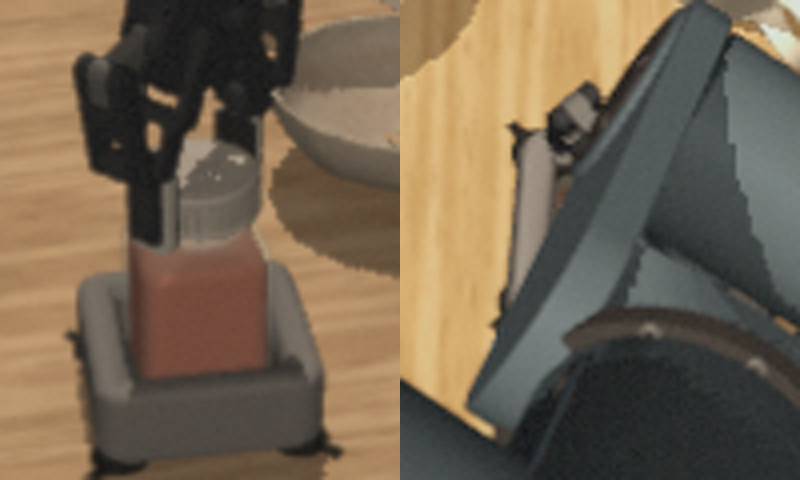

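The jar sits squarely in the pocket, wrist torque is 0.36 N m, and the lid is turning. Continuing.

Emit:
send_rows(commands="50 0 0 0 -0.8;50 0 0 0 -0.8;50 0 0 0 -0.8;50 0 0 0 -0.8;50 0 0 0 -0.8;50 0 0 0 -0.8")

```text
t: 15.68
tcp_pos: [0.5018, -0.1807, 0.0727]
tool_rot: [0.259, 0.966, 0.0, 0.003]
force: [0.1, -0.3, 10.0]
finger_gap: 0.662
gripper_force: 89.0
```

Emit:
send_rows(commands="50 0 0 0 -0.8;50 0 0 0 -0.8;50 0 0 0 -0.8;50 0 0 0 -0.8;50 0 0 0 -0.8;50 0 0 0 -0.8;50 0 0 0 0")

```text
t: 16.27
tcp_pos: [0.5018, -0.1806, 0.0727]
tool_rot: [0.094, 0.996, -0.0, 0.003]
force: [1.1, 0.3, 10.5]
finger_gap: 0.662
gripper_force: 89.0
```

Run:
```python
from h import *
r=readout.sense();print(r['t'],r['tcp_pos'],r['q'].round(3),r['tau'].round(3)[5],r['gripper_force'],r['force'],r['ft_torque'])
```

```text
16.2667 [ 0.50178589 -0.18059077  0.0727254 ] [-0.556  0.614  1.785  0.003  0.737 -1.94 ] -0.297 88.96789267659187 [ 1.07568406  0.29859085 10.47145589] [ 0.11920697 -0.12971079 -0.00732621]
```

Emit:
send_rows(commands="50 0 0 0 -0.8;50 0 0 0 -0.8;50 0 0 0 0;50 0 0 -0.1 0;50 0 0 -0.15 0;50 0 0 -0.15 0;50 0 0 0 0")

```text
t: 16.85
tcp_pos: [0.4996, -0.1801, 0.0791]
tool_rot: [0.039, 0.999, 0.0, 0.0]
force: [0.9, -0.6, 0.3]
finger_gap: 0.659
gripper_force: 90.0
```

The force is about 0 N rather than -4.6 N, so the lid is free and the jar stays down. Lifting off.

Emit:
send_rows(commands="50 0 0 -0.2 0;50 0 0 -0.25 0;50 0 0 -0.25 0;50 0 0 -0.25 0;50 0 0 -0.25 0;50 0 0 -0.25 0;50 0 0 -0.15 0;50 0 0 0 0;50 0 0 0 0;50 0 0 0 0")

```text
t: 17.68
tcp_pos: [0.4991, -0.1803, 0.1105]
tool_rot: [0.039, 0.999, 0.0, -0.0]
force: [-0.8, -0.2, -0.4]
finger_gap: 0.665
gripper_force: 90.0
```

Run:
```python
from h import *
S=shot('side');T=shot('top')
r=readout.sense();print(r['t'],r['tcp_pos'],r['tool_rot'],r['gripper_force'],r['force'])
a=cv2.resize(S['pixels'][200:320,225:325,::-1],(500,600),interpolation=cv2.INTER_CUBIC)
cv2.imwrite('pics/c6.png',a)
```

```text
17.7833 [ 0.49908774 -0.18024576  0.11033847] [ 3.88481351e-02  9.99245070e-01  1.65761423e-04 -2.93036272e-04] 90.01689570955932 [-0.20792384  0.94310309 -0.65046866]
```

View pics/c6.png

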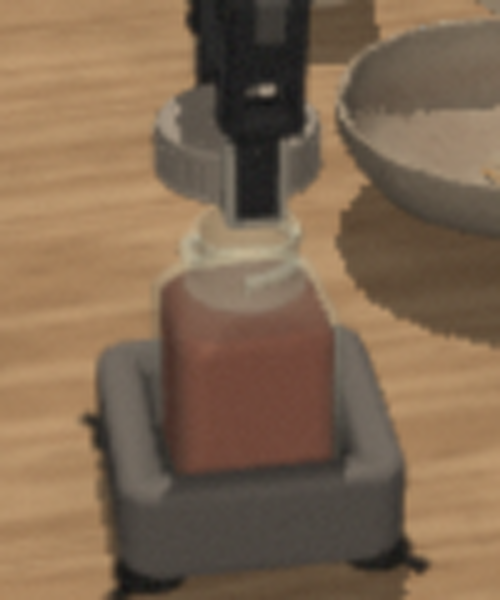

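The lid is held level above the open mouth (lid about (270,232), mouth about (273,248) in full-frame pixels), and the jar is fully down in the holder. Lower edge is about 22 mm over the rim, so I'm handing in.

```bash
python3 -c "
from station import sign_off
print(sign_off())"
```

```text
the job is handed in; nothing more can be done
None
```

I handed the job in at about 18 s: the jar is down in the holder, and the lid is unscrewed and held level about 22 mm above the mouth; the hand-in returned no verdict.

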